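# Vent the lamp-oil tank and take off its filler cap

### The arm

A 7-joint arm with a two-finger parallel gripper is mounted at the origin on the work surface. World frame = base frame: x ahead of the robot, y to its left, z up, the work surface at z = 0. Lengths are in mm, angles in rad, forces in N, time in s.
With the tool pointing down it reaches from about 425 to 875 mm from the base axis. Payload 4.7 kg.
Tool frame: the origin (TCP) lies where the fingers leave the gripper's body, on its centre line; the fingertips stand finger_overhang ahead of it and the grasp point (between the pads) lies 54 mm ahead of it (finger_overhang is the distance from the TCP to the fingertips, in mm); z points along the fingers, y is the line along which they close (so a half turn about z gives the same grasp; the last joint's range is limited). The gripper opens to 85 mm and grips with 20 to 120 N. Pads are 22 mm wide; open, the fingers measure 114 mm over their backs; the gripper's body (76 mm by 85 mm) begins 54 mm behind the grasp point. The pads swing forward as they close: fully open they stand 13 mm farther back than shut.
Start: joints at [-1.225, 0.321, -0.07, 1.45, 0.023, 1.371, -0.057], TCP at [211.757, 614.554, 303.949] pointing down, gripper open.
Joint ranges: [-2.86, 2.86], [-0.3, 2.09], [-1.38, 1.24], [0.06, 2.45], [-1.56, 4.7], [0.09, 2.05], [-2.69, 2.69]. Speed limits (rad/s): [2.57, 2.57, 3.14, 3.14, 3.14, 3.14, 3.14].

### API

Orientations are given as a unit quaternion [x, y, z, w].
In Python, from plant import * gives the robot as it stands. Calls block until the motion is done:
- goto(position, orientation): joint-space move of the TCP to a pose.
- move_straight(position, rot=None, max_speed=150): straight line of the TCP; rot=None keeps the orientation; max_speed is the mean speed in mm/s.
- move_j(angles): joint-space move.
- gripper_to(opening, effort=None): finger opening in mm; effort is the grip in N (None keeps the last); returns when the fingers have stopped.
- wait(seconds).
- ik(position, orientation): joint angles nearest the present ones, or None.
- sense(): the state.
- grab_frame(name): name is "scene" or "top" or "wrist"; returns (picture, depth): 420x560x3 uint8, blue, green, red; 420x560 float32, mm along the optical axis (not along the pixel's ray), 0 where there is no reading.
- camera_info(name): a dict with "fov_y" (degrees; the focal length in pixels is half the picture's height over the tangent of half this angle, whatever the lens; pixels are square), "cx", "cy" (the principal point, pixels), "R" (3x3) and "t" (3): a world point X has camera coordinates R X + t. Camera axes: x right, y down, z forward; pixel columns grow to the right and rows downward; lengths in mm; the calibration is good to about 2 mm. A picture is of the moment at which its call begins: read the wrist's pose just before it. camera_info takes no time and is no camera call; for the wrist camera it gives the pose at the moment of the call.
A pose or a line that the arm cannot do raises Unreachable and nothing moves.
- close_job(): hands the job in; it is judged then, once.
The state is a dict: "time_s": time; "q": joint angles; "joint_velocities": joint speeds; "joint_efforts": joint torques, N m; "tool_pos": TCP position; "tcp_rot": TCP orientation; "ft_force": force on the tool from outside, world axes, zero at the start; "torque": the same for the moment, N m; "finger_gap": finger opening in mm; "gripper_force": force on a finger pad.
Only numpy, scipy, OpenCV 4.12 (cv2) and the standard library are available. Lean on these libraries where they do the work, as an engineer would, in place of code of your own. Each camera call takes 0.05 s, during which the arm holds its last target. There are 200 camera calls.

### The job

On the polishing shelf, first set the vent cock of the metal lamp-oil tank half open, its handle at 45 degrees, while the filler cap is still on. Then unscrew the filler cap, which may have a right-hand or a left-hand quick thread (try it both ways), lift it clear of its neck and finish while holding it in the gripper, level and still, at least 60 mm higher than it sat. Leave the vent at 45 degrees and do not disturb the other things on the shelf.

Things in the scene. Friction and masses are not known exactly. Their poses are not given: they have to be found in the camera images.
- neck (a point): Centre of the top face of the tank's filler neck, 87 mm above the shelf; fixed. The tank is an aluminium box, 110 x 210 x 70 mm high, screwed down, its flat top 70 mm above the shelf. This frame has the tank's axes: z up, y along the tank from the neck to the vent cock, whose axis stands 110 mm from the neck.
- cap_center (a point): Centre of the round steel filler cap (48 mm diameter, 32 mm high, about 120 g, loose), half-way up; 3 mm above the neck's top when it is on. z is its axis, up; a dark bar on its flat top marks its x axis. The skirt's lower edge is 4 mm above the tank's top; the upper 19 mm of the cap are solid. It starts tight, turns easily and has 1.5 mm of play; against a stop the fingers slip round it (a grip of about 40 N is enough).
- vent (a joint): Angle of the vent cock in rad: 0 closed, 1.571 fully open, 0.785 half open; grows as the handle turns counter-clockwise seen from above. At 0 the handle's long end points along the tank's +x axis. Black marks on a white dial under it show 0, 45 and 90 degrees. Turns against about 0.06 N m and stays where it is left. Starts almost closed (0 to 20 degrees).
- vent_grip (a point): Centre of the vent cock's handle, on its turning axis, 106 mm above the shelf, turning with the handle. The handle is a steel bar 12 mm wide, 24 mm high, reaching from 22 mm behind the axis to 34 mm ahead of it along this point's x axis; z is up. Under the bar there is 12 mm free down to the boss (28 mm diameter, its top 82 mm above the shelf).
- ciborium: Gilded covered ciborium, standing, 102 mm diameter, 185 mm high; origin at the centre of its foot. Leave it alone.
- chimney: Frosted glass lamp chimney, an upright tube 72 mm in diameter, 130 mm high; origin at the centre of its underside. Leave it alone.
- candle_arm: Brass candelabrum arm lying on the shelf, 230 mm long along its x, 28 mm high; origin near its middle on the shelf. Leave it alone.
- key: Brass tabernacle key lying on the shelf, 90 mm long along its x, 6 mm high. Leave it alone.
- cap: The same cap, origin at the centre of its open underside, 16 mm below cap_center. Quick thread: from tight it turns 60 degrees one way to a stop, and there it can be lifted straight off; between, it cannot be lifted. The other way it is blocked after about 2 degrees. Which way frees it (counter-clockwise or clockwise from above) is hidden.
- tank: The tank, origin at the centre of its underside on the shelf; the neck's axis is at its (0, -55) mm, the vent's at (0, 55) mm.
There are look-alikes about, which are no part of the job. Leave any purple or yellow look-alike of the cap alone.

How it is judged:
By the outcome, as a careful person would: the job done as asked, in the order asked, and still so for the second after the job is handed in, while the arm keeps its last pose, push and grip.
It also fails if it takes over 61 s, if anything falls off the work surface, if the arm or the gripper's body presses on something with over 40 N, if the wrist force passes 120 N, or if a joint passes its speed limit or range.

## Working session

There is one attempt and no reset: what is moved stays moved. The work goes in short steps, each a Python script; the robot and the scene stay as the last script left them, time stands still between calls to the robot, and variables do not carry over. Pictures are saved under pics/ and viewed, at most 10 in all, crops included, and the job is handed in when it is done.

```bash
mkdir -p pics; ls; python3 - <<'E'
from plant import *
import cv2
s=sense();print(s)
for n in("scene","top","wrist"):
    c=camera_info(n);print(n,c)
    im,d=grab_frame(n);cv2.imwrite(f"pics/{n}0.png",im)
    import numpy as np;np.savez(f"{n}0.npz",im=im,d=d,R=c["R"],t=c["t"])
E
```

```text
pics
{'time_s': 0.0, 'q': array([-1.22488768,  0.32183905, -0.07008824,  1.45169691,  0.0226214 ,
        1.37078252, -0.05693227]), 'joint_velocities': array([-0.00087541, -0.00171572,  0.00033534, -0.0009654 ,  0.00013   ,
        0.00075859,  0.00122168]), 'joint_efforts': array([-1.26660339e-04, -4.93570554e+01, -3.82172931e-01, -3.14330328e+01,
        1.31423710e-02,  1.12904585e-02, -6.35512123e-06]), 'tool_pos': array([211.65221299, 614.15004691, 302.8019687 ]), 'tcp_rot': array([ 1.65141077e-01,  9.86269479e-01, -9.64032443e-04, -1.01347156e-04]), 'ft_force': array([ 0.37429467, -0.35966632, -0.14496699]), 'torque': array([ 0.02075442,  0.02686856, -0.04035788]), 'gripper_force': 0.0, 'finger_gap': 85.18018127034632}
scene {'fov_y': 45.866123094956485, 'cx': 275.5055413131414, 'cy': 208.70117714121028, 'R': array([[-0.73438216,  0.67866638,  0.00973585],
       [ 0.55137065,  0.60487826, -0.57455435],
       [-0.39581973, -0.4165744 , -0.81840852]]), 't': array([ 360.05722956, -209.25847141, 1451.20310935])}
top {'fov_y': 43.01643734380219, 'cx': 281.6761692270164, 'cy': 210.33937197418263, 'R': array([[-0.01352114, -0.9997573 , -0.01739301],
       [-0.99071415,  0.01574826, -0.13504617],
       [ 0.1352873 ,  0.01540552, -0.99068664]]), 't': array([  18.01824729,  469.90749054, 1391.02176597])}
wrist {'fov_y': 67.19556055966436, 'cx': 272.6486892313201, 'cy': 202.46807837654072, 'R': array([[ 0.32613018,  0.94532021, -0.00296813],
       [ 0.9012519 , -0.30997627,  0.30275356],
       [ 0.28527901, -0.10141211, -0.95306425]]), 't': array([-649.26120799,  -37.70680639,  380.1182597 ])}
```

```bash
python3 -c "
import cv2,numpy as np
a=[cv2.imread(f'pics/{n}0.png') for n in('scene','top')]
cv2.imwrite('pics/a.png',cv2.resize(a[1],(784,588)));cv2.imwrite('pics/b.png',cv2.resize(a[0],(784,588)))"
```

```text
(no output)
```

View pics/a.png

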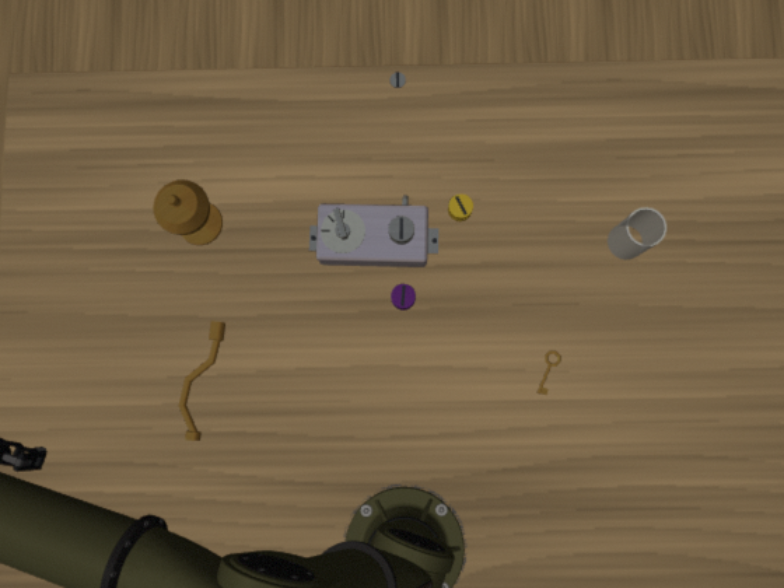

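View pics/b.png

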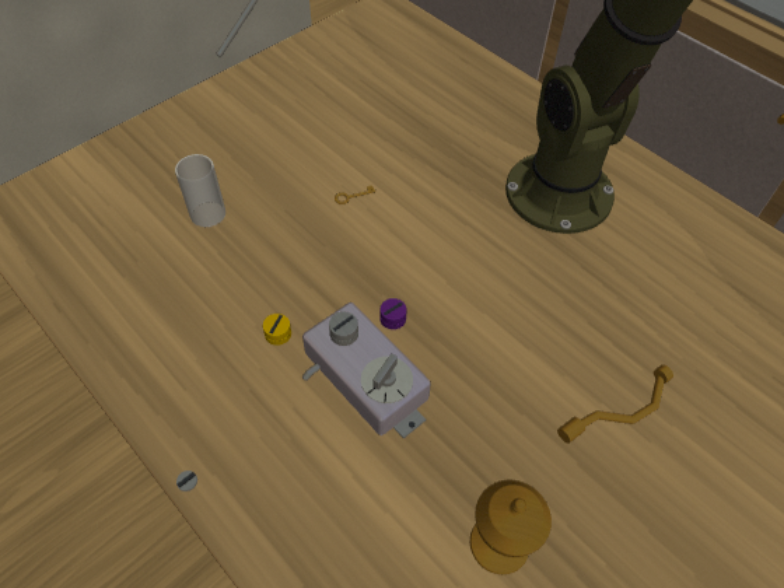

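The top view (px ×1.4) has four cap-like things:
- (401,229): steel-grey, 48 mm size, standing on the tank's neck. This is the one meant.
- (397,79): small grey disc at the far shelf edge, not on the tank.
- (460,207): yellow look-alike.
- (403,296): purple look-alike.

The vent handle and its dial are at (341,230), and the handle points almost along tank +x, which is up in the picture. Next I compute coarse positions and take two wrist views.

```bash
cat > h.py <<'E'
import numpy as np, cv2
from scipy.spatial.transform import Rotation as Ro
def ray(c,u,v):
    f=210/np.tan(np.radians(c["fov_y"])/2); R=np.array(c["R"]);t=np.array(c["t"])
    d=R.T@np.array([(u-c["cx"])/f,(v-c["cy"])/f,1]); return -R.T@t,d/np.linalg.norm(d)
def onplane(c,u,v,z):
    o,d=ray(c,u,v); return o+d*(z-o[2])/d[2]
def tri(rs):
    A=sum(np.eye(3)-np.outer(d,d) for o,d in rs); b=sum((np.eye(3)-np.outer(d,d))@o for o,d in rs)
    return np.linalg.solve(A,b)
def down(a):  # tool down, tool y along world angle a+pi/2 (tool x along a)
    x=np.array([np.cos(a),np.sin(a),0]);z=np.array([0,0,-1.]);return Ro.from_matrix(np.c_[x,np.cross(z,x),z]).as_quat()
E
python3 - <<'E'
from plant import *
from h import *
T=camera_info("top");S=camera_info("scene")
for n,a,b in(("cap",(401,229),(344,322)),("vent",(341,230),(388,377)),("yel",(460,207),(277,323))):
    a=np.array(a)/1.4;b=np.array(b)/1.4
    print(n,tri([ray(T,*a),ray(S,*b)]),onplane(T,*a,106))
W=camera_info("wrist");s=sense();R=Ro.from_quat(s["tcp_rot"]).as_matrix()
print("cam in tool",R.T@(-W["R"].T@W["t"]-s["tool_pos"]),"axis",R.T@W["R"].T)
for p in ([560,50,330],[620,50,330],[480,50,330]):
  for a in (0,np.pi,np.pi/2,-np.pi/2): print(p,a,ik(p,down(a)))
E
```

```text
cap [581.05178994  -3.84949322 104.39085982] [580.67677354  -3.84662212 106.        ]
vent [587.00944722 108.66116991  77.76532975] [580.72563764 106.03969864 106.        ]
yel [ 640.05939598 -119.03776569   30.02432181] [ 619.99334636 -112.63503787  106.        ]
cam in tool [ 78.94717172   0.63566132 -68.82205117] axis [[-3.93926422e-04 -9.53106918e-01 -3.02633521e-01]
 [ 9.99999121e-01  7.80330679e-06 -1.32623597e-03]
 [ 1.26640622e-03 -3.02633777e-01  9.53106076e-01]]
[560, 50, 330] 0 [-0.69250437  0.12936682  0.61387595  1.65528248 -0.07574551  1.38090019
 -1.63904642]
[560, 50, 330] 3.141592653589793 [-0.5948166   0.12444251  0.50452157  1.65224839 -0.0611386   1.38062273
  1.48879398]
[560, 50, 330] 1.5707963267948966 [-0.63778563  0.12633223  0.5524647   1.65360562 -0.06738505  1.38071333
 -0.07613838]
[560, 50, 330] -1.5707963267948966 None
[620, 50, 330] 0 [-0.63759629  0.28103598  0.63675737  1.50822196 -0.16791954  1.40759139
 -1.56311582]
[620, 50, 330] 3.141592653589793 [-0.53135998  0.26530812  0.50088386  1.50448192 -0.1280229   1.40448679
  1.54677069]
[620, 50, 330] 1.5707963267948966 [-0.58605271  0.27256387  0.57029014  1.50643553 -0.14787332  1.40586189
 -0.00826688]
[620, 50, 330] -1.5707963267948966 [ 0.78852085  0.57185487 -1.31678405  1.45622706  0.55180504  1.53181248
  2.63478673]
[480, 50, 330] 0 [-0.70836474 -0.07502267  0.52632015  1.82852223  0.03837205  1.37810879
 -1.76141524]
[480, 50, 330] 3.141592653589793 [-0.67810038 -0.07267248  0.49777839  1.8277042   0.03533134  1.37788492
  1.38258999]
[480, 50, 330] 1.5707963267948966 [-0.70533451 -0.07478148  0.52346618  1.82844106  0.03806089  1.3780856
 -0.19037201]
[480, 50, 330] -1.5707963267948966 None
```

```bash
python3 - <<'E'
from plant import *
from h import *
import pickle
for i,x in enumerate((545,615)):
    p=[x,50,320]
    goto(p,down(np.pi/2)) if i==0 else move_straight(p)
    wait(.3); c=camera_info("wrist"); im,d=grab_frame("wrist"); pickle.dump((c,im,d),open(f"w{i}.pkl","wb"))
    cv2.imwrite(f"pics/w{i}.png",im); print(sense()["time_s"],sense()["tool_pos"])
a,b=cv2.imread("pics/w0.png"),cv2.imread("pics/w1.png")
cv2.imwrite("pics/w01.png",cv2.resize(np.hstack([a[40:400,60:460],b[40:400,60:460]]),(800,360)))
E
```

```text
2.8333 [544.999787    50.24116511 319.95549594]
3.8 [614.6401203   50.07371729 320.32587162]
```

View pics/w01.png

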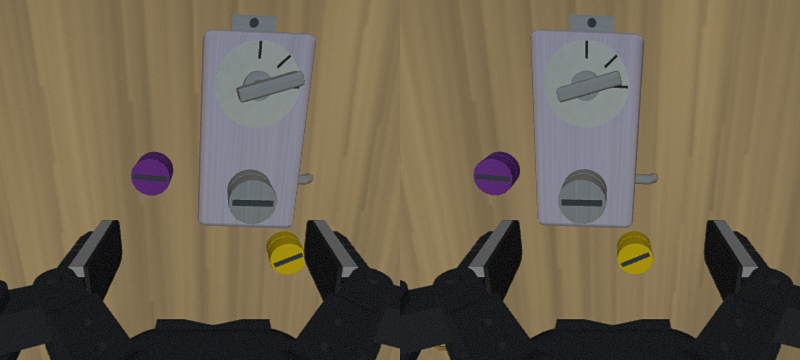

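Both wrist views show the grey cap on the tank with its bar at crop (252,202) and (182,202). The handle is on the white dial, about 10–15° ccw of +x. The purple and yellow caps stand on the shelf. Next is an enlarged crop to confirm the cap and get the corners.

```bash
python3 - <<'E'
import cv2,numpy as np
a,b=cv2.imread("pics/w0.png"),cv2.imread("pics/w1.png")
# crop x0=265,y0=70 / x0=180..  120x220 px x2.7
f=lambda i,x0:cv2.resize(i[70:270,x0:x0+130],None,fx=3,fy=3,interpolation=cv2.INTER_CUBIC)
cv2.imwrite("pics/crop.png",np.hstack([f(a,260),f(b,185)]))
E
```

```text
(no output)
```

View pics/crop.png

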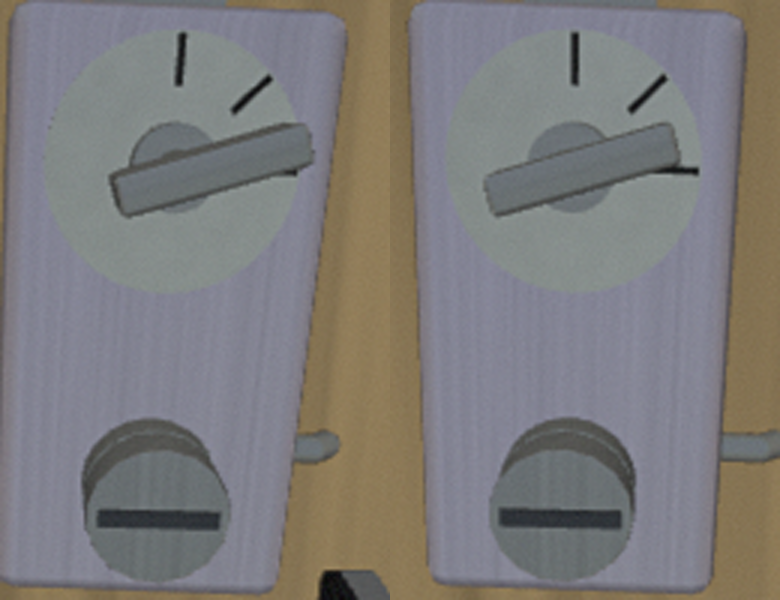

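The crop confirms the steel cap sitting on the tank's neck: bar centre at crop (158,520) in view 0 and (560,519) in view 1. Handle end midpoints are (117,194)/(311,143) and (491,194)/(677,142). The dial centre is at (171,161)/(573,161), and the marks are clear.

```bash
python3 - <<'E'
from h import *
import pickle
c0=pickle.load(open("w0.pkl","rb"))[0];c1=pickle.load(open("w1.pkl","rb"))[0]
r0=lambda u,v:ray(c0,260+u/3,70+v/3)
r1=lambda u,v:ray(c1,185+(u-390)/3,70+v/3)
P={n:tri([r0(*a),r1(*b)]) for n,a,b in [("capbar",(158,520),(560,519)),("back",(117,194),(491,194)),("front",(311,143),(677,142)),("dial",(171,161),(573,161)),
("m90o",(182,33),(575,33)),("m45o",(270,77),(665,77)),("m45i",(233,111),(630,111))]}
for n,p in P.items():print(n,p.round(1))
print("m0o",onplane(c1,185+308/3,70+172/3,70.5))
h=P["front"]-P["back"];ang=np.degrees(np.arctan2(h[1],h[0]));print("len",np.linalg.norm(h),"ang",ang,"axis",P["back"]+h*22/56)
d=P["dial"]-P["capbar"];print("tank y dir",np.degrees(np.arctan2(d[1],d[0]))-90,np.linalg.norm(d[:2]))
for m in("m45o","m90o"):
    e=P[m]-P["dial"];print(m,np.degrees(np.arctan2(e[1],e[0])))
E
```

```text
capbar [582.9  -3.3 105.8]
back [566.5 101.6 110.1]
front [620.1 116.2 114.4]
dial [587.2 108.3  70. ]
m90o [588.9 147.4  70.6]
m45o [617.2 134.3  71.8]
m45i [606.  124.   72.3]
m0o [628.11919587 104.74401395  70.5       ]
len 55.680697855886585 ang 15.224637919177088 axis [587.53934157 107.3101506  111.79353647]
tank y dir -2.188516141100621 111.71256574684499
m45o 40.919308550847035
m90o 87.52716254918715
```

```bash
python3 - <<'E'
from plant import *
from h import *
r=np.radians
def st(n):
    s=sense();q=Ro.from_quat(s["tcp_rot"]).as_matrix()[:,0];print(n,round(s["time_s"],2),s["tool_pos"].round(1),"a",np.degrees(np.arctan2(q[1],q[0])).round(1),"F",s["ft_force"].round(1),"M",s["torque"].round(2),"gap",round(s["finger_gap"],1),s["gripper_force"])
x,y=587.4,107.2
gripper_to(50)
goto([x,y,230],down(r(15.2)));st("above")
move_straight([x,y,163],max_speed=80);st("down")
gripper_to(0,40);st("grip")
move_straight([x,y,163],rot=down(r(30)));st("30")
move_straight([x,y,163],rot=down(r(42.5)));wait(.3);st("42.5")
gripper_to(35);st("open")
move_straight([x,y,230]);
goto([600,50,320],down(np.pi/2));wait(.3);st("view")
import pickle
c=camera_info("wrist");im,d=grab_frame("wrist");pickle.dump((c,im,d),open("w2.pkl","wb"))
cv2.imwrite("pics/w2.png",cv2.resize(im[70:270,190:340],None,fx=3,fy=3,interpolation=cv2.INTER_CUBIC))
E
```

```text
above 5.47 [587.7 107.  230.3] a 15.2 F [-0.5  0.3  0.5] M [0. 0. 0.] gap 50.1 0.0
down 6.45 [587.8 107.2 163.5] a 15.2 F [-0.   0.1  0.5] M [ 0.02 -0.01  0.04] gap 50.2 0.0
grip 6.88 [587.8 106.4 163.6] a 15.2 F [ 0.1 -2.9  3.1] M [-0.51  0.04  0.03] gap 11.4 42.603044221395976
30 7.28 [587.9 106.3 163.6] a 29.8 F [-0.3 -3.9  5.4] M [-0.72  0.06  0.02] gap 11.3 42.78897745912218
42.5 7.95 [587.9 106.3 163.6] a 42.2 F [ 0.3 -4.6  5.5] M [-0.89  0.03  0.03] gap 11.3 42.95598975222674
open 8.3 [586.9 108.1 162.4] a 42.5 F [0.9 0.7 0. ] M [ 0.    0.01 -0.  ] gap 35.2 0.0
view 10.05 [599.8  50.5 319.3] a 90.0 F [-0.1 -0.4  0.7] M [ 0.02 -0.08  0.01] gap 34.6 0.0
```

View pics/w2.png

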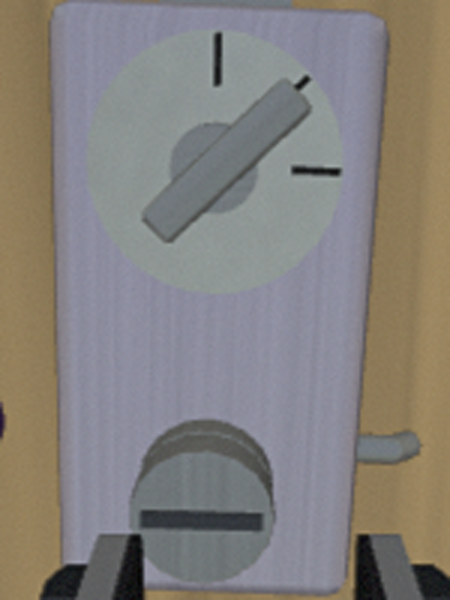

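```bash
python3 - <<'E'
from plant import *
from h import *
import pickle
c=pickle.load(open("w2.pkl","rb"))[0]
P=[onplane(c,190+u/3,70+v/3,z) for u,v,z in((157,231,117),(298,93,117),(292,170,70.5),(340,172,70.5),(217,33,70.5),(218,85,70.5))]
A=lambda p,q:np.degrees(np.arctan2(*(q-p)[1::-1]))
print("handle",A(P[0],P[1]),"m0",A(P[2],P[3]),"m90",A(P[5],P[4]))
def st(n):
    s=sense();q=Ro.from_quat(s["tcp_rot"]).as_matrix()[:,0];print(n,round(s["time_s"],2),s["tool_pos"].round(1),"a",np.degrees(np.arctan2(q[1],q[0])).round(1),"F",s["ft_force"].round(1),"M",s["torque"].round(2),"gap",round(s["finger_gap"],1),round(s["gripper_force"],1))
x,y=582.8,-3.1
gripper_to(80)
goto([x,y,230],down(np.pi/2));st("above")
move_straight([x,y,152],max_speed=80);st("down")
gripper_to(0,40);st("grip")
for k in (3,6,10,15): move_straight([x,y,152],rot=down(np.radians(90+k)));wait(.1);st(k)
E
```

```text
handle 43.410527956402994 m0 -2.32350386246134 m90 90.60914441181805
above 11.11 [583.1  -2.8 230.4] a 90.0 F [1.  0.4 0.2] M [ 0.05 -0.02 -0.06] gap 80.2 0.0
down 12.23 [583.2  -3.2 152.6] a 90.0 F [-0.9 -0.4 -0.8] M [0.01 0.   0.  ] gap 80.0 0.0
grip 12.63 [583.4  -3.  152.8] a 90.0 F [0.  0.4 4.5] M [ 0.04 -0.06  0.01] gap 47.1 41.4
3 12.98 [583.4  -3.1 152.8] a 92.9 F [0.7 0.9 4.8] M [-0.01 -0.    0.06] gap 46.9 41.7
6 13.33 [583.4  -3.1 152.8] a 95.9 F [-0.4 -0.1  6.1] M [ 0.03 -0.03  0.04] gap 46.5 41.8
10 13.68 [583.4  -3.2 152.8] a 99.9 F [ 0.2 -0.4  5.5] M [-0.03 -0.04  0.1 ] gap 46.3 41.8
15 14.03 [583.4  -3.2 152.8] a 104.9 F [0.3 0.3 5.6] M [-0.01  0.03  0.09] gap 46.6 41.8
```

```bash
python3 - <<'E'
from plant import *
from h import *
def st(n):
    s=sense();q=Ro.from_quat(s["tcp_rot"]).as_matrix()[:,0];print(n,round(s["time_s"],2),s["tool_pos"].round(1),"a",np.degrees(np.arctan2(q[1],q[0])).round(1),"F",s["ft_force"].round(1),"M",s["torque"].round(2),"gap",round(s["finger_gap"],1),round(s["gripper_force"],1))
x,y=582.8,-3.1
for k in (30,45,55,60,64): move_straight([x,y,152],rot=down(np.radians(90+k)));wait(.1);st(k)
im,d=grab_frame("wrist");cv2.imwrite("pics/w3.png",im)
move_straight([x,y,155],max_speed=20);st("lift3")
E
```

```text
30 14.54 [583.3  -3.2 152.8] a 119.9 F [-0.2  0.3  5.6] M [ 0.04 -0.06 -0.01] gap 46.9 41.8
45 15.05 [583.4  -3.3 152.8] a 134.9 F [0.3 0.  5.4] M [-0.03 -0.01  0.05] gap 46.8 41.7
55 15.47 [583.4  -3.2 152.8] a 144.8 F [ 0.4 -0.5  5.8] M [-0.06 -0.09  0.08] gap 46.8 41.8
60 15.82 [583.5  -3.3 152.8] a 149.8 F [-0.1 -0.2  5.9] M [-0.07 -0.18  0.01] gap 46.8 41.7
64 16.18 [583.5  -3.4 152.8] a 153.7 F [ 1.1 -0.7  5.8] M [-0.02 -0.18 -0.65] gap 46.8 41.8
lift3 16.52 [583.2  -3.2 153.2] a 153.7 F [ 6.5 -0.  -9.5] M [-0.03 -1.58 -0.72] gap 46.4 45.1
```

View pics/w3.png

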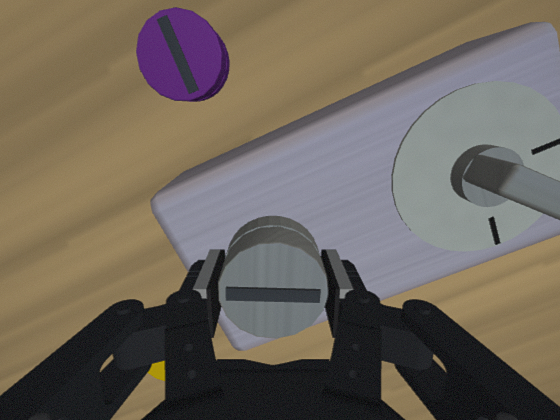

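The picture shows the cap's bar at (273,295), still along the finger line, so the cap turned with the gripper to its stop at about 62° ccw. The stop's torque is probably binding the lift, so I'll ease it and lift.

```bash
python3 - <<'E'
from plant import *
from h import *
def st(n):
    s=sense();q=Ro.from_quat(s["tcp_rot"]).as_matrix()[:,0];print(n,round(s["time_s"],2),s["tool_pos"].round(1),"a",np.degrees(np.arctan2(q[1],q[0])).round(1),"F",s["ft_force"].round(1),"M",s["torque"].round(2),"gap",round(s["finger_gap"],1),round(s["gripper_force"],1));return s
x,y=583.1,-3.2
move_straight([x,y,152.5],max_speed=20);st("back")
for k in(63,62,61.5):
    move_straight([x,y,152.5],rot=down(np.radians(90+k)));wait(.1);s=st(k)
    if abs(s["torque"][2])<.25: break
for z in(154,156,158,160,163):
    move_straight([x,y,z],max_speed=20);wait(.1);s=st(z)
    if s["ft_force"][2]<-22: break
E
```

```text
back 16.8 [583.5  -3.4 152.8] a 153.8 F [ 2.  -0.1  4.2] M [-0.   -0.4  -0.71] gap 46.5 46.8
63 17.15 [583.6  -3.4 152.9] a 153.0 F [ 2.5 -0.8  4.8] M [-0.07 -0.56 -0.51] gap 46.8 46.6
62 17.5 [583.5  -3.3 152.9] a 152.0 F [ 3.5 -1.   4.8] M [-0.18 -0.63 -0.37] gap 47.0 46.7
61.5 17.85 [583.5  -3.3 152.8] a 151.5 F [ 2.2 -1.   5.3] M [-0.19 -0.7  -0.22] gap 46.5 46.7
154 18.2 [583.3  -3.2 153.1] a 151.5 F [ 7.2 -1.1 -2. ] M [-0.19 -1.29 -0.21] gap 46.8 45.8
156 18.55 [583.2  -3.1 154.5] a 151.5 F [ 6.5 -0.1 -4.1] M [-0.15 -1.61 -0.21] gap 47.0 45.8
158 18.9 [583.2  -3.  156.5] a 151.5 F [ 6.6 -0.8 -5.7] M [-0.12 -1.59 -0.2 ] gap 46.9 45.7
160 19.25 [583.2  -2.9 158.8] a 151.6 F [ 5.7  0.4 -3.5] M [-0.1  -1.29 -0.11] gap 46.7 45.9
163 19.65 [582.4  -3.  162. ] a 151.5 F [ 3.5 -0.1 -3.5] M [ 0.01 -0.81  0.  ] gap 46.5 45.9
```

```bash
python3 - <<'E'
from plant import *
from h import *
s=sense();x,y=s["tool_pos"][:2]
move_straight([x,y,185],max_speed=40);print(sense()["ft_force"])
move_straight([x,y,250],max_speed=80,rot=down(np.radians(151.5)));wait(.5);s=sense();print(s["time_s"],s["tool_pos"],s["ft_force"],s["finger_gap"],s["gripper_force"])
im,d=grab_frame("wrist");b,_=grab_frame("scene")
cv2.imwrite("pics/w4.png",np.hstack([cv2.resize(im,(400,300)),cv2.resize(b[150:330,160:400],(400,300))]))
E
```

```text
[ 0.4058121   0.27940959 -1.89109393]
21.8167 [582.39269613  -3.01554515 249.9299312 ] [-0.11748437 -0.69677697 -2.02317647] 46.76242898841325 45.96541318191157
```

View pics/w4.png

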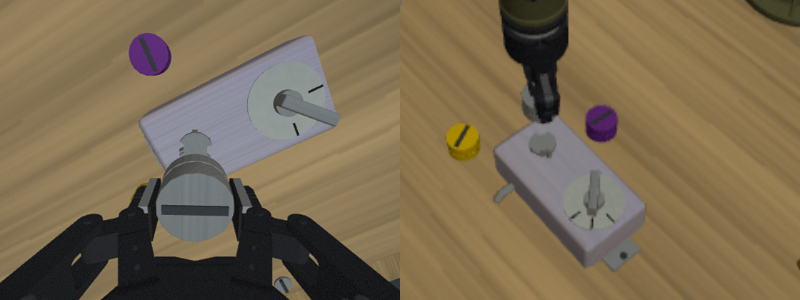

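The wrist view (left) shows the cap in the fingers with its bar at (195,210). That is the same place relative to the fingers as when seated, so it is level. The bare neck is visible at (195,140), and the vent handle still lies between the 0 and 90 marks.

```bash
python3 -c "
from plant import *
print(close_job())"
```

```text
the job is handed in; nothing more can be done
None
```

The job is handed in at about 22 s of the 61 s allowed: vent set to about 45° (45.7° measured from the picture), then the cap unscrewed counter-clockwise and held level and still about 97 mm above where it sat.

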